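Seat the steel bench block in its holder and bolt it in

ROBOT

A 6-joint arm with a two-finger parallel gripper is mounted at the origin on a cart in front of the work surface, level with it; the furniture and walls round the work are solid. World frame = base frame: x ahead of the robot, y to its left, z up, the work surface at z = 0. Lengths are in m, angles in rad, forces in N, time in s.
With the tool pointing down it reaches from about 0.35 to 0.975 m from the base axis. Payload 4.9 kg.
Tool frame: the origin (TCP) lies on the centre line of the jaws, within the pads' length; the fingertips stand manip.tip_reach ahead of it and the grasp point (between the pads) is the TCP (manip.tip_reach is the distance from the TCP to the fingertips, in m); z points along the fingers, y is the line along which they close (so a half turn about z gives the same grasp; the last joint's range is limited). The gripper opens to 85 mm and grips with 20 to 120 N. Pads are 22 mm wide; open, the fingers measure 114 mm over their backs; the gripper's body (76 mm by 85 mm) begins 54 mm behind the grasp point. The pads swing forward as they close: fully open they stand 13 mm farther back than shut.
Start: joints at [1.065, 0.053, 1.613, -0, 1.476, -0.119], TCP at [0.236, 0.579, 0.25] pointing down, gripper open.
Joint ranges: [-3.01, 3.01], [-1.01, 2.22], [0.06, 2.58], [-1.02, 4.17], [0.09, 2.62], [-3.14, 3.14]. Speed limits (rad/s): [2.57, 2.57, 3.14, 3.14, 3.14, 3.14].

INTERFACE

Orientations are given as a unit quaternion [w, x, y, z].
In Python, from plant import manip gives the robot as it stands. The module is installed in compiled form; this text tells all that it offers.
- The arm moves only by the tool move_arm, never from a script. Its argument "rows" is a list of rows, each a list of 7 numbers: the shift along the tool's x, y, z in cm, then the turn, a rotation vector about the tool's x, y, z in degrees, then the opening, from -1 (shut) to 1 (fully open). In form: [[tx, ty, tz, ax, ay, az, jaw], ...]. A call has 1 to 20 rows; each row shifts and turns the commanded pose from where the row before left it, along the tool's axes as they then stand; what a row does not reach is not made up. A row lasts 1/12 s, in which the tool goes at most 41.7 mm and 7.16 degrees, less where a joint would pass 70% of its speed; a pose out of reach is approached as far as the arm can. A call is refused whole if a number of a shift passes 4.17 or a number of a turn 7.16, either way. A call with a gripper value outside its range is refused whole. The fingers move at their own pace and stop on an object; the grip force is fixed at half the most. Time passes only in rows, so rows that do not move let the fingers close. It gives the time, the measured TCP pose, the force, the opening and the grip force at its end, in the units of the state.
- manip.state(): the state, without advancing time (a new reading comes with each control period).
- manip.grab_frame(name): name is "scene" or "side" or "wrist"; returns a dict with "img" (420x560x3 uint8, blue, green, red), "mtx" (3x3 intrinsics, pixels), "R" (3x3) and "t" (3): a world point X has camera coordinates R X + t. Camera axes: x right, y down, z forward; pixel columns grow to the right and rows downward; lengths in m; the calibration is good to about 2 mm. A picture is of the moment at which its call begins. There is no depth.
- manip.job_done(): hands the job in; it is judged then, once.
The state is a dict: "time": time; "joint_pos": joint angles; "joint_vel": joint speeds; "joint_efforts": joint torques, N m; "tool_pos": TCP position; "tool_rot": TCP orientation; "contact_force": force on the tool from outside, world axes, zero at the start; "ft_torque": the same for the moment, N m; "gripper_width": opening from 0.0 (shut) to 1.0 (fully open); "grasp_force": force on a finger pad.
Only numpy, scipy, OpenCV 4.12 (cv2) and the standard library are available. Lean on these libraries where they do the work, as an engineer would, in place of code of your own. Each camera call takes 0.05 s, during which the arm holds its last target. There are 200 camera calls.

TASK

Push the loose steel bench block with the fingertips through the mouth of the wooden holder, between its two cheeks, until it is fully home against the back stop. Then push the black bolt head fully in, so that the bolt stands across behind the block and keeps it from walking under the hammer. Only push: do not lift the block, leave the hammer and the loose brass blank beside it alone, and take the hand away at the end.

Things in the scene. Friction and masses are not known exactly. Their poses are not given: they have to be found in the camera images.
- bench_block: loose square block of bare grey steel, 70 x 70 mm, 22 mm high, 0.6 to 1.05 kg, lying flat on the bench top to the right of the holder; slides at a push of 3 to 8 N. Origin: centre of its underside; x and y square to its sides, z up. All four sides serve equally. A monitor's lower right corner hangs over the bench at world x = 0.66, y = 0.05, from 0.07 m up: keep the hand clear of it.
- holder: U-shaped frame of pale wood fixed on the bench, 18 mm high, no floor. Origin: bench level, under the centre of the block when home; z up. The block slides in along its +y (to the robot's left). Two cheeks at x = +-36.5 to +-58.5 mm leave a gap of 73 mm for the 70 mm block; the back stop's face is at y = +35 mm.
- mouth (a point): centre of the holder's open mouth, at bench level, holder x = 0, y = -65 mm, axes as the holder's. The cheeks' ends are round noses (radius 11 mm about holder y = -54 mm) that reach to here and flare the gap. From y = -54 mm on the gap is parallel.
- bolt (a joint): steel bolt, round rod 10 mm thick, axis 12 mm above the bench, in the far (+x) cheek, on the line holder y = -42.5 mm. Slides to holder -x, about 1.5 N of friction, stays where left. In m: 0 withdrawn (tip in the cheek, 8 mm short of the gap), 0.034 fully in (tip 26 mm into the gap, behind the block). A block not home stops it.
- bolt_head (a point): centre of the flat outer end of the bolt's round black push head (20 mm across, 12 mm long, 12 mm above the bench); moves with the bolt. In the holder's frame at x = 116.5 mm minus the joint value, y = -42.5 mm. Push it towards holder -x. A brass bracket 24 mm wide, 21 mm high holds the rod at holder x = 58.5 to 70.5 mm.
- hammer: chasing hammer with wooden handle and round steel head, 218 mm long, 27 mm high, lying at the right of the bench; not to be disturbed. Origin: centre of its underside, y along the handle.
- brass_blank: loose pressed brass tile, 54 x 38 x 5 mm, lying at the right beside the hammer; not to be disturbed. Origin: centre of its underside.

How it is judged:
On the way, in this order (a step that is already met when the one before it is completed fails the run):
1. the block is fully home in the holder while the bolt is still withdrawn (y of bench_block in the frame of holder above -0.0035 m and x of bench_block in the frame of holder between -0.004 and 0.004 m and value of joint bolt below 0.012 m), for 0.2 s.
2. the bolt is pushed fully in behind the block (value of joint bolt above 0.03 m), for 0.2 s.
At the end, for the whole second after the job is handed in: The block lies flat in the holder within 3.5 mm of the back stop and between the cheeks, at rest, and the bolt is at least 30 of its 34 mm in (y of bench_block in the frame of holder between -0.0035 and 0.003 m and x of bench_block in the frame of holder between -0.004 and 0.004 m and height (world z) of bench_block below 0.003 m and angle between bench_block's own z axis and vertical below 0.05 rad and value of joint bolt above 0.03 m and linear speed of bench_block below 0.01 m/s); the robot touches nothing.
It fails at once if the block was lifted or tipped instead of pushed (height (world z) of bench_block above 0.01 m or angle between bench_block's own z axis and vertical above 0.2 rad).
It fails at once if the hammer was moved (distance of hammer from where it was at the start of the episode above 0.02 m).
It fails at once if the brass blank was moved (distance of brass_blank from where it was at the start of the episode above 0.02 m).
It also fails if it takes over 72 s, if anything falls off the work surface, if the arm or the gripper's body presses on something with over 40 N, if the wrist force passes 120 N, or if a joint passes its speed limit or range.

## Working session

There is one attempt and no reset: what is moved stays moved. The work goes in short steps, Python scripts to look and compute and a tool call to move; the robot and the scene stay as the last step left them, time stands still between calls to the robot, and variables do not carry over. Pictures are saved under pics/ and viewed, at most 10 in all, crops included, and the job is handed in when it is done.

Besides the shell and the picture viewer there is one more tool, called after "Emit:" in YAML: its name, and indented under it one key for each argument. move_arm: Moves the arm, as the interface text tells. Its arguments: {"type":"object","properties":{"rows":{"type":"array","items":{"type":"array","items":{"type":"number"}}}},"required":["rows"]}

```bash
mkdir -p pics; python3 - <<'E'
from plant import manip
import cv2,numpy as np,pickle
s=manip.state();print(s['tool_pos'],s['tool_rot'],s['gripper_width'],manip.tip_reach)
d={}
for n in("scene","side","wrist"):
    f=manip.grab_frame(n);d[n]=f;cv2.imwrite(f'pics/{n}0.png',f['img']);print(n,-f['R'].T@f['t'],f['R'][2])
pickle.dump(d,open('f0.pkl','wb'))
E
```

```text
[0.23545092 0.57831745 0.2490522 ] [-3.18995478e-04  1.92176222e-01  9.81359880e-01 -9.91873772e-04] 1.0021632179744095 0.019
scene [0.22734349 0.53796696 1.15984167] [ 0.22135374 -0.43354163 -0.873524  ]
side [-0.13697165 -0.13705935  1.32960416] [ 0.4614014   0.09021495 -0.88259278]
wrist [0.15990232 0.61047532 0.37386311] [ 0.29506963 -0.12224631 -0.94762321]
```

View pics/scene0.png

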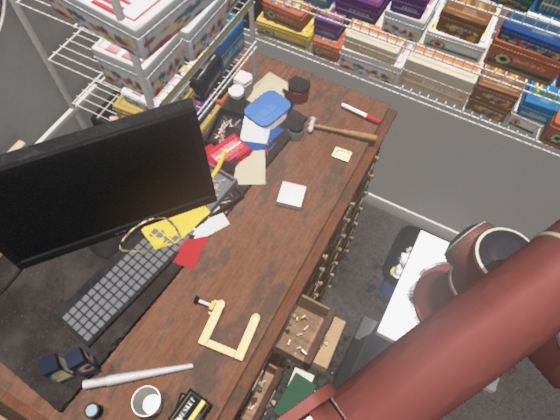

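View pics/side0.png

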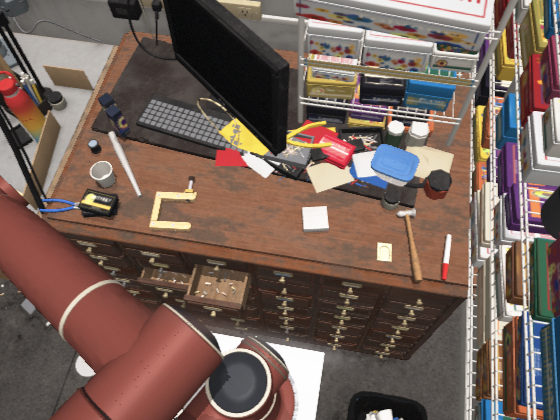

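The scene view shows the block at about (292,195), the holder at (229,331) and the bolt head at (200,300). The side view has them at (315,219), (172,210) and (191,181). Next I'll rectify both views onto the top planes.

```bash
cat > h.py <<'E'
import numpy as np,cv2
def ray(f,u,z):
    u=np.atleast_2d(u).astype(float);d=np.c_[u,np.ones(len(u))]@np.linalg.inv(f['mtx']).T@f['R'];c=-f['R'].T@f['t']
    return (c+d*((z-c[2])/d[:,2])[:,None])[:,:2]
def rect(f,z,x0,x1,y0,y1,s):  # top view: up=+x, left=+y, s px/m
    w,h=int((y1-y0)*s),int((x1-x0)*s)
    A=np.array([[0,-1/s,x1],[-1/s,0,y1],[0,0,z],[0,0,1]])
    P=f['mtx']@np.c_[f['R'],f['t']]@A
    return cv2.warpPerspective(f['img'],P,(w,h),flags=cv2.INTER_CUBIC|cv2.WARP_INVERSE_MAP)
E
python3 - <<'E'
import pickle;from h import *
d=pickle.load(open('f0.pkl','rb'))
for n,b,h in(("scene",(292,195),(229,331)),("side",(315,219),(172,210))): print(n,ray(d[n],[b],.022),ray(d[n],[h],.018))
c=ray(d['side'],[(235,215)],.018)[0];print(c)
R=[rect(d[n],.019,c[0]-.11,c[0]+.13,c[1]-.27,c[1]+.27,1450) for n in('scene','side')]
o=np.vstack(R);o=cv2.resize(o,None,fx=min(1,800/o.shape[1],600/o.shape[0]),fy=min(1,800/o.shape[1],600/o.shape[0]));cv2.imwrite('pics/rect.png',o);print(o.shape)
E
```

```text
scene [[ 0.50896753 -0.07454792]] [[0.46730884 0.33577175]]
side [[ 0.50668337 -0.08204633]] [[0.46754208 0.32775109]]
[0.48254399 0.14530722]
(600, 675, 3)
```

View pics/rect.png

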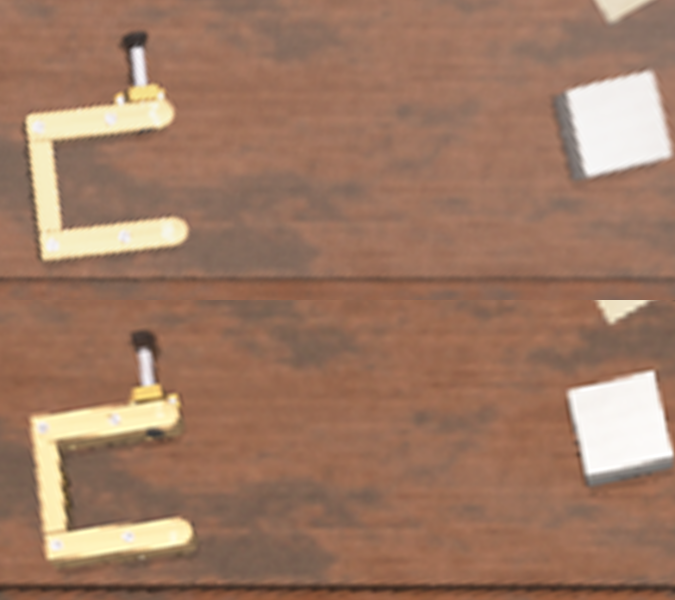

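The rectified view shows the holder at left, turned about 6°, and the block at right, turned about 14°. The two cameras disagree by about 5 mm in y. I'll fit both outlines now.

```bash
cat >> h.py <<'E'
from scipy.optimize import minimize
S=2000
def holderpoly(p,to):
    a=np.array([[-58.5,-54],[-58.5,57],[58.5,57],[58.5,-54],[36.5,-54],[36.5,35],[-36.5,35],[-36.5,-54]])/1e3
    return [to(a,p)],[to(np.array([[sx*.0475+.011*np.cos(t),-.054+.011*np.sin(t)] for t in np.linspace(0,6.28,24)]),p) for sx in(-1,1)]
def T(a,p):
    c,s=np.cos(p[2]),np.sin(p[2]);return a@np.array([[c,s],[-s,c]])+p[:2]
def fit(mask,polys,p0,x1,y1):
    bl=cv2.GaussianBlur(mask.astype(np.float32),(0,0),2)
    def cost(p):
        m=np.zeros(mask.shape,np.uint8)
        for q in polys(p):
            w=np.c_[(y1-q[:,1])*S,(x1-q[:,0])*S];cv2.fillPoly(m,[np.round(w*16).astype(np.int32)],255,cv2.LINE_AA,4)
        return float(np.abs(cv2.GaussianBlur(m.astype(np.float32),(0,0),2)-bl).mean())
    sim=np.array([p0]+[np.array(p0)+d for d in np.diag([.008,.008,.1])])
    r=minimize(cost,p0,method='Nelder-Mead',options=dict(initial_simplex=sim,maxiter=250));return r.x,r.fun
def locate(f,b0,h0):
    out={}
    for k,z,c,yaw in(('block',.022,b0,.24),('holder',.018,h0,.1)):
        x1,y1=c[0]+.1,c[1]+.1
        im=rect(f,z,c[0]-.1,x1,c[1]-.1,y1,S);hsv=cv2.cvtColor(im,cv2.COLOR_BGR2HSV)
        if k=='block': m=cv2.inRange(hsv,(0,0,170),(180,60,255))
        else: m=cv2.inRange(hsv,(12,40,185),(35,190,255))
        if k=='block':
            m=cv2.morphologyEx(m,cv2.MORPH_OPEN,np.ones((9,9)))
            n,l,st,_=cv2.connectedComponentsWithStats(m);m=(l==1+st[1:,4].argmax()).astype(np.uint8)*255
        q=np.array([[-1,-1],[1,-1],[1,1],[-1,1]])*.035
        pol=(lambda p:[T(q,p)]) if k=='block' else (lambda p:sum(holderpoly(p,T),[]))
        out[k]=fit(m,pol,[c[0],c[1],yaw],x1,y1)
    return out
E
python3 - <<'E'
import pickle;from h import *
d=pickle.load(open('f0.pkl','rb'))
np.set_printoptions(precision=4,suppress=True)
for n in('scene','side'):
    o=locate(d[n],(.508,-.078),(.467,.33));print(n,o)
    p,b=o['holder'][0],o['block'][0];c,s=np.cos(p[2]),np.sin(p[2])
    print('block in holder mm',np.array([[c,s],[-s,c]])@(b-p)[:2]*1e3,np.degrees(b[2]-p[2]),'bolthead',T(np.array([[.1165,-.0425]]),p))
print('monitor L/R corner scene',ray(d['scene'],[(28,262),(215,205)],.07),'side',ray(d['side'],[(284,150)],.07),'blank',ray(d['scene'],[(342,154)],.005))
E
```

```text
scene {'block': (array([ 0.513 , -0.0781,  0.2246]), np.float64(1.8420846462249756)), 'holder': (array([0.4693, 0.3331, 0.1241]), np.float64(9.816387176513672))}
block in holder mm [  -7.5896 -413.4641] 5.761472274955329 bolthead [[0.5902 0.3054]]
side {'block': (array([ 0.5123, -0.0809,  0.2295]), np.float64(0.7913293838500977)), 'holder': (array([0.469 , 0.3295, 0.1165]), np.float64(7.409113883972168))}
block in holder mm [  -4.7385 -412.6052] 6.47283363208357 bolthead [[0.5897 0.3008]]
monitor L/R corner scene [[0.9836 0.4347]
 [0.6629 0.0763]] side [[0.6909 0.0399]] blank [[ 0.4471 -0.2826]]
```

Emit:
move_arm:
  rows:
    - [0,0,0,0,0,6.8,-0.3]
    - [0,0,0,0,0,6.8,-0.3]
    - [0,0,0,0,0,6.8,-0.3]
    - [0,0,0,0,0,6.8,-0.3]
    - [0,0,0,0,0,6.8,-0.3]
    - [0,0,0,0,0,6.8,-0.3]
    - [0,0,0,0,0,6.8,-0.3]
    - [0,0,0,0,0,6.8,-0.3]
    - [0,0,0,0,0,6.8,-0.3]
    - [0,0,0,0,0,0,-0.3]
    - [0,0,0,0,0,0,-0.3]

```text
time: 1.07
tool_pos: [0.2357, 0.5787, 0.2499]
tool_rot: [0.0, 0.664, 0.748, -0.0]
contact_force: [-0.6, -0.4, 0.2]
gripper_width: 0.349
grasp_force: 0.0
```

```bash
cat > plan.py <<'E'
# where is the tool in the holder frame, and tool-axis shift to a holder-frame target
import sys;from h import *;from plant import manip;from scipy.spatial.transform import Rotation as Ro
H=np.array([.469,.3313,.12])
def plan(hx,hy,z):
    s=manip.state();R=Ro.from_quat(s['tool_rot'],scalar_first=True).as_matrix();p=s['tool_pos']
    c,n=np.cos(H[2]),np.sin(H[2]);h=np.array([[c,n],[-n,c]])@(p[:2]-H[:2])
    g=np.r_[T(np.array([[hx,hy]]),H)[0],z]
    print('t',s['time'],'tool in holder mm',h.round(4)*1e3,'z',p[2].round(4),'xdir deg',np.degrees(np.arctan2(R[1,0],R[0,0])-H[2]).round(2),'zax',R[:,2].round(4),'w',round(float(s['gripper_width']),3),'F',s['contact_force'].round(1))
    print('shift cm, tool axes',(R.T@(g-p)*100).round(2))
if __name__=='__main__': plan(*map(float,sys.argv[1:]))
E
python3 plan.py -.006 -.49 .249
```

```text
t 1.0667 tool in holder mm [-202.   273.5] z 0.2499 xdir deg 89.93 zax [-3.e-04 -6.e-04 -1.e+00] w 0.349 F [-0.6 -0.4  0.2]
shift cm, tool axes [-76.33  19.69   0.12]
```

Emit:
move_arm:
  rows:
    - [-3.8,0.985,0,0,0,0,-0.3]
    - [-3.8,0.985,0,0,0,0,-0.3]
    - [-3.8,0.985,0,0,0,0,-0.3]
    - [-3.8,0.985,0,0,0,0,-0.3]
    - [-3.8,0.985,0,0,0,0,-0.3]
    - [-3.8,0.985,0,0,0,0,-0.3]
    - [-3.8,0.985,0,0,0,0,-0.3]
    - [-3.8,0.985,0,0,0,0,-0.3]
    - [-3.8,0.985,0,0,0,0,-0.3]
    - [-3.8,0.985,0,0,0,0,-0.3]
    - [-3.8,0.985,0,0,0,0,-0.3]
    - [-3.8,0.985,0,0,0,0,-0.3]
    - [-3.8,0.985,0,0,0,0,-0.3]
    - [-3.8,0.985,0,0,0,0,-0.3]
    - [-3.8,0.985,0,0,0,0,-0.3]
    - [-3.8,0.985,0,0,0,0,-0.3]
    - [-3.8,0.985,0,0,0,0,-0.3]
    - [-3.8,0.985,0,0,0,0,-0.3]
    - [-3.8,0.985,0,0,0,0,-0.3]
    - [-3.8,0.985,0,0,0,0,-0.3]

```text
time: 2.73
tool_pos: [0.5196, -0.1554, 0.2503]
tool_rot: [0.0, 0.664, 0.748, 0.0]
contact_force: [0.5, 0.5, -0.1]
gripper_width: 0.348
grasp_force: 0.0
```

```bash
python3 plan.py -.006 -.49 .025
```

```text
t 2.7333 tool in holder mm [  -8.1 -489.2] z 0.2503 xdir deg 89.9 zax [ 2.e-04  0.e+00 -1.e+00] w 0.348 F [ 0.5  0.5 -0.1]
shift cm, tool axes [-0.08  0.2  22.53]
```

Descend to z ≈ 0.03 and look with the wrist and side cameras.

Emit:
move_arm:
  rows:
    - [0,0.2,3,0,0,0,-0.3]
    - [0,0,3,0,0,0,-0.3]
    - [0,0,3,0,0,0,-0.3]
    - [0,0,3,0,0,0,-0.3]
    - [0,0,3,0,0,0,-0.3]
    - [0,0,3,0,0,0,-0.3]
    - [0,0,2,0,0,0,-0.3]
    - [0,0,1.5,0,0,0,-0.3]
    - [0,0,0.6,0,0,0,-0.3]
    - [0,0,0,0,0,0,-0.3]
    - [0,0,0,0,0,0,-0.3]

```text
time: 3.65
tool_pos: [0.5216, -0.1532, 0.0298]
tool_rot: [0.0, 0.665, 0.747, 0.0]
contact_force: [0.2, -0.8, -0.3]
gripper_width: 0.351
grasp_force: 0.0
```

```bash
python3 plan.py -.006 -.465 .026; python3 - <<'E'
from h import *;from plant import manip
f=[manip.grab_frame(n)['img'] for n in('wrist','side')]
a=cv2.resize(f[0],(400,300));b=cv2.resize(f[1][120:300,220:460],(400,300))
cv2.imwrite('pics/c1.png',np.hstack([a,b]))
E
```

```text
t 3.65 tool in holder mm [  -5.7 -487.3] z 0.0298 xdir deg 89.83 zax [ 5.e-04 -2.e-04 -1.e+00] w 0.351 F [ 0.2 -0.8 -0.3]
shift cm, tool axes [ 2.23 -0.03  0.38]
```

View pics/c1.png

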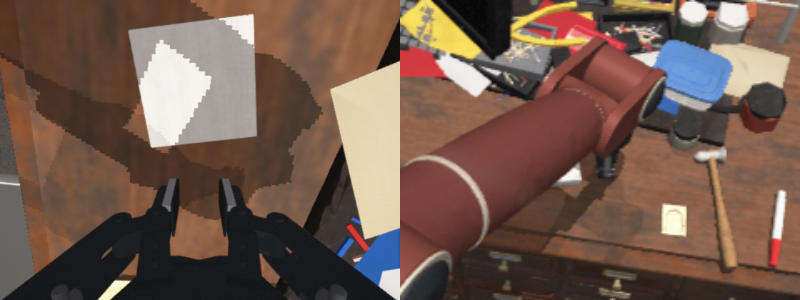

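The wrist view (left half) shows the block centred ahead of the two fingertips, at column ~200 against a finger midpoint of ~203, and turned about 6°. I'll start the push.

Emit:
move_arm:
  rows:
    - [0.8,0,0.2,0,0,0,-0.3]
    - [0.8,0,0.2,0,0,0,-0.3]
    - [0.4,0,0,0,0,0,-0.3]
    - [0.4,0,0,0,0,0,-0.3]
    - [0.4,0,0,0,0,0,-0.3]
    - [0.4,0,0,0,0,0,-0.3]
    - [0.4,0,0,0,0,0,-0.3]
    - [0.4,0,0,0,0,0,-0.3]
    - [0.4,0,0,0,0,0,-0.3]
    - [0.4,0,0,0,0,0,-0.3]
    - [0.4,0,0,0,0,0,-0.3]
    - [0.5,0.01,0,0,0,0,-0.3]
    - [0.5,0.01,0,0,0,0,-0.3]
    - [0.5,0.01,0,0,0,0,-0.3]
    - [0.5,0.01,0,0,0,0,-0.3]
    - [0.5,0.01,0,0,0,0,-0.3]
    - [0.5,0.01,0,0,0,0,-0.3]
    - [0.5,0.01,0,0,0,0,-0.3]
    - [0.5,0.01,0,0,0,0,-0.3]
    - [0.5,0.01,0,0,0,0,-0.3]

```text
time: 5.42
tool_pos: [0.511, -0.0562, 0.0254]
tool_rot: [0.0, 0.665, 0.747, -0.0]
contact_force: [1.3, -4.1, -0.1]
gripper_width: 0.351
grasp_force: 2.2
```

```bash
python3 plan.py -.001 -.2 .026
```

```text
t 5.4167 tool in holder mm [  -4.7 -389.8] z 0.0254 xdir deg 89.77 zax [ 1.e-04 -2.e-04 -1.e+00] w 0.351 F [ 1.3 -4.1 -0.1]
shift cm, tool axes [18.98  0.3  -0.06]
```

Emit:
move_arm:
  rows:
    - [0.8,0.015,0,0,0,0,-0.3]
    - [0.8,0.015,0,0,0,0,-0.3]
    - [0.8,0.015,0,0,0,0,-0.3]
    - [0.8,0.015,0,0,0,0,-0.3]
    - [0.8,0.015,0,0,0,0,-0.3]
    - [0.8,0.015,0,0,0,0,-0.3]
    - [0.8,0.015,0,0,0,0,-0.3]
    - [0.8,0.015,0,0,0,0,-0.3]
    - [0.8,0.015,0,0,0,0,-0.3]
    - [0.8,0.015,0,0,0,0,-0.3]
    - [0.8,0.015,0,0,0,0,-0.3]
    - [0.8,0.015,0,0,0,0,-0.3]
    - [0.8,0.015,0,0,0,0,-0.3]
    - [0.8,0.015,0,0,0,0,-0.3]
    - [0.8,0.015,0,0,0,0,-0.3]
    - [0.8,0.015,0,0,0,0,-0.3]
    - [0.8,0.015,0,0,0,0,-0.3]
    - [0.6,0.015,0,0,0,0,-0.3]
    - [0.4,0.01,0,0,0,0,-0.3]
    - [0,0,0,0,0,0,-0.3]

```text
time: 7.08
tool_pos: [0.4965, 0.09, 0.0253]
tool_rot: [-0.001, 0.665, 0.747, 0.0]
contact_force: [0.5, -1.2, 1.2]
gripper_width: 0.346
grasp_force: 0.3
```

```bash
python3 plan.py 0 -.15 .026; python3 - <<'E'
from h import *;from plant import manip
import pickle
d={n:manip.grab_frame(n) for n in('wrist','scene')};pickle.dump(d,open('f1.pkl','wb'))
a=d['wrist']['img'];b=rect(d['scene'],.02,.38,.62,.05,.41,1167)
cv2.imwrite('pics/c2.png',np.hstack([cv2.resize(a,(373,280)),b]))
E
```

```text
t 7.0833 tool in holder mm [  -1.6 -242.9] z 0.0253 xdir deg 89.8 zax [-5.0e-04  1.3e-03 -1.0e+00] w 0.346 F [ 0.5 -1.2  1.2]
shift cm, tool axes [ 9.29  0.12 -0.06]
```

View pics/c2.png

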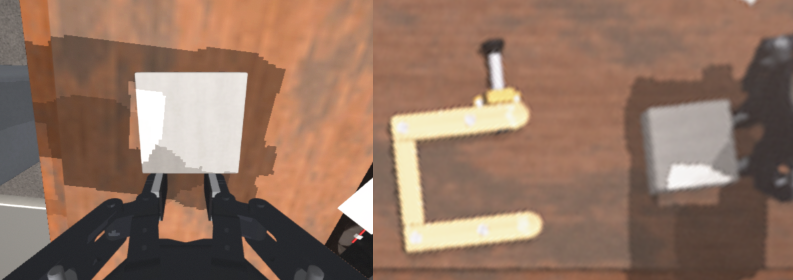

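The scene view (right half) has the block square at about (692,146) and the nose midpoint at about (523,171), so it is aligned within 2–3 mm. I'll push 6 cm more and measure with the wrist camera.

Emit:
move_arm:
  rows:
    - [0.4,0,0,0,0,0,-0.3]
    - [0.6,0,0,0,0,0,-0.3]
    - [0.6,0,0,0,0,0,-0.3]
    - [0.6,0,0,0,0,0,-0.3]
    - [0.6,0,0,0,0,0,-0.3]
    - [0.6,0,0,0,0,0,-0.3]
    - [0.6,0,0,0,0,0,-0.3]
    - [0.6,0,0,0,0,0,-0.3]
    - [0.6,0,0,0,0,0,-0.3]
    - [0.6,0,0,0,0,0,-0.3]
    - [0.4,0,0,0,0,0,-0.3]
    - [0,0,0,0,0,0,-0.3]

```text
time: 8.18
tool_pos: [0.4895, 0.1515, 0.0254]
tool_rot: [-0.0, 0.665, 0.747, 0.0]
contact_force: [0.1, -0.4, 0.2]
gripper_width: 0.355
grasp_force: 0.0
```

```bash
python3 plan.py 0 -.1 .026; python3 - <<'E'
from h import *;from plant import manip
f=manip.grab_frame('wrist');p=manip.state()['tool_pos']
import pickle;pickle.dump(f,open('f2.pkl','wb'))
# rectify in the holder yaw frame: origin TCP, up=+y holder, right=+x holder
a=.12;c,s=np.cos(a),np.sin(a);k=4000.
def R(z):
    # px (u,v): hx=(u-400)/k, hy=.16-v/k... 
    A=np.array([[c/k,s/k,0],[s/k,-c/k,0],[0,0,z],[0,0,1.]])
    hx0,hy0=-400/k,.16
    A[0,2]=p[0]+c*hx0-s*hy0;A[1,2]=p[1]+s*hx0+c*hy0
    return cv2.warpPerspective(f['img'],f['mtx']@np.c_[f['R'],f['t']]@A,(800,600),flags=cv2.INTER_CUBIC|cv2.WARP_INVERSE_MAP)
cv2.imwrite('pics/w2.png',R(.02))
E
```

```text
t 8.1833 tool in holder mm [  -1.1 -180.9] z 0.0254 xdir deg 89.8 zax [-1.0e-04  1.3e-03 -1.0e+00] w 0.355 F [ 0.1 -0.4  0.2]
shift cm, tool axes [ 8.09  0.08 -0.05]
```

View pics/w2.png

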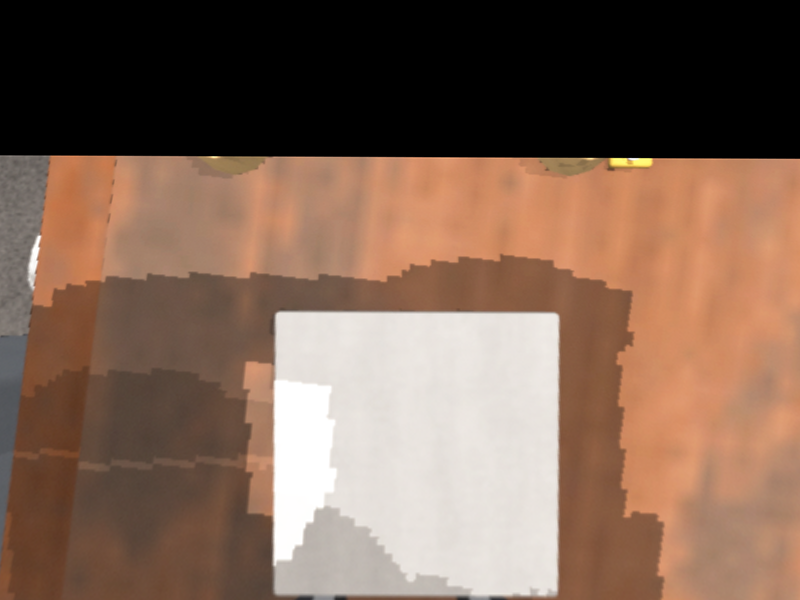

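The rectified wrist view (4 px/mm) shows the block square, centred at column 416. The noses are at about columns 228 and 572, with their midpoint at 400, so the block sits about 4 mm too far in +x. I'll steer it to −x while advancing.

Emit:
move_arm:
  rows:
    - [0.3,0,0,0,0,0,-0.3]
    - [0.4,-0.05,0,0,0,0,-0.3]
    - [0.4,-0.05,0,0,0,0,-0.3]
    - [0.4,-0.05,0,0,0,0,-0.3]
    - [0.4,-0.05,0,0,0,0,-0.3]
    - [0.4,-0.05,0,0,0,0,-0.3]
    - [0.4,-0.05,0,0,0,0,-0.3]
    - [0.4,-0.05,0,0,0,0,-0.3]
    - [0.3,-0.05,0,0,0,0,-0.3]
    - [0,0,0,0,0,0,-0.3]

```text
time: 9.07
tool_pos: [0.482, 0.1843, 0.0257]
tool_rot: [0.0, 0.665, 0.747, 0.001]
contact_force: [0.5, -2.4, 1.1]
gripper_width: 0.351
grasp_force: 1.1
```

```bash
python3 plan.py 0 -.1 .026; python3 - <<'E'
from h import *;from plant import manip
f=manip.grab_frame('wrist');p=manip.state()['tool_pos']
import pickle;pickle.dump(f,open('f3.pkl','wb'))
a=.12;c,s=np.cos(a),np.sin(a);k=4000.
z=.018;A=np.array([[c/k,s/k,0],[s/k,-c/k,0],[0,0,z],[0,0,1.]])
hx0,hy0=-400/k,.14
A[0,2]=p[0]+c*hx0-s*hy0;A[1,2]=p[1]+s*hx0+c*hy0
im=cv2.warpPerspective(f['img'],f['mtx']@np.c_[f['R'],f['t']]@A,(800,520),flags=cv2.INTER_CUBIC|cv2.WARP_INVERSE_MAP)
cv2.imwrite('pics/w3.png',im)
cam=-f['R'].T@f['t']-p;print('cam in holder axes rel TCP mm',(np.array([[c,s],[-s,c]])@cam[:2]*1e3).round(1),cam[2]+p[2])
E
```

```text
t 9.0667 tool in holder mm [  -4.7 -147.5] z 0.0257 xdir deg 89.78 zax [ 7.e-04  8.e-04 -1.e+00] w 0.351 F [ 0.5 -2.4  1.1]
shift cm, tool axes [ 4.75  0.45 -0.03]
cam in holder axes rel TCP mm [ 0.8 83. ] 0.150401129138414
```

View pics/w3.png

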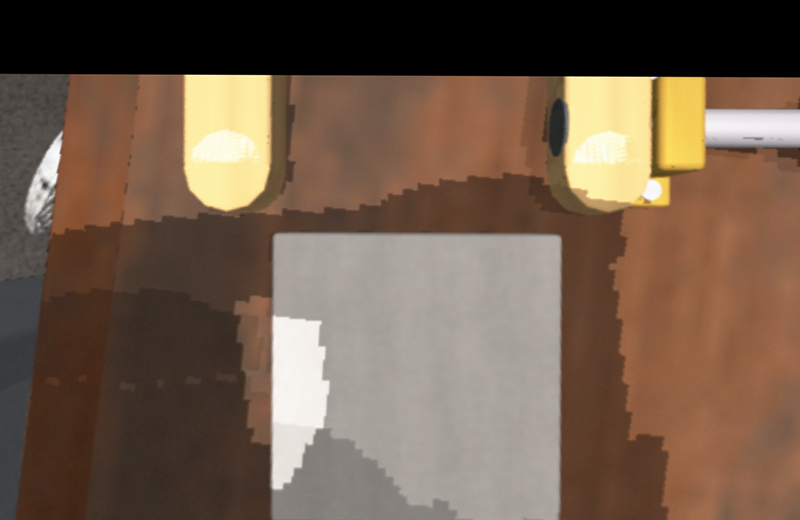

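The view shows the cheek gap at columns 272–565 (centre 418) and the block at 272–561 (centre 416, 5.5 mm short of the noses). It is aligned within 1 mm, so I'll push into the mouth, then back off, recentre the fingers (+4.5 mm) and narrow them.

Emit:
move_arm:
  rows:
    - [0.3,0,0,0,0,0,-0.3]
    - [0.4,0.005,0,0,0,0,-0.3]
    - [0.4,0.005,0,0,0,0,-0.3]
    - [0.4,0.005,0,0,0,0,-0.3]
    - [0.4,0.005,0,0,0,0,-0.3]
    - [0.4,0,0,0,0,0,-0.3]
    - [0.4,0,0,0,0,0,-0.3]
    - [0.4,0,0,0,0,0,-0.3]
    - [0.4,0,0,0,0,0,-0.3]
    - [0.4,0,0,0,0,0,-0.3]
    - [0.4,0,0,0,0,0,-0.3]
    - [0.4,0,0,0,0,0,-0.3]
    - [0.2,0,0,0,0,0,-0.3]
    - [0,0,0,0,0,0,-0.3]
    - [-0.4,0,0,0,0,0,-0.3]
    - [-0.4,0,0,0,0,0,-0.3]
    - [0,0.45,0,0,0,0,-0.4]
    - [0,0,0,0,0,0,-0.4]
    - [0,0,0,0,0,0,-0.4]

```text
time: 10.7
tool_pos: [0.4819, 0.225, 0.0252]
tool_rot: [-0.0, 0.665, 0.747, 0.0]
contact_force: [0.5, -1.0, 0.2]
gripper_width: 0.299
grasp_force: 0.0
```

```bash
python3 plan.py 0 -.046 .026
```

```text
t 10.7 tool in holder mm [ 1.000e-01 -1.071e+02] z 0.0252 xdir deg 89.74 zax [-2.e-04  5.e-04 -1.e+00] w 0.299 F [ 0.5 -1.   0.2]
shift cm, tool axes [ 6.11 -0.03 -0.07]
```

Emit:
move_arm:
  rows:
    - [0.4,0,0,0,0,0,-0.4]
    - [0.4,0,0,0,0,0,-0.4]
    - [0.4,0,0,0,0,0,-0.4]
    - [0.4,0,0,0,0,0,-0.4]
    - [0.4,0,0,0,0,0,-0.4]
    - [0.4,0,0,0,0,0,-0.4]
    - [0.4,0,0,0,0,0,-0.4]
    - [0.4,0,0,0,0,0,-0.4]
    - [0.4,0,0,0,0,0,-0.4]
    - [0.4,0,0,0,0,0,-0.4]
    - [0.4,0,0,0,0,0,-0.4]
    - [0.4,0,0,0,0,0,-0.4]
    - [0.4,0,0,0,0,0,-0.4]
    - [0.4,0,0,0,0,0,-0.4]

```text
time: 11.87
tool_pos: [0.4751, 0.2809, 0.0252]
tool_rot: [-0.0, 0.665, 0.747, -0.0]
contact_force: [-0.1, -4.7, 0.0]
gripper_width: 0.3
grasp_force: 2.2
```

```bash
python3 plan.py 0 -.046 .026
```

```text
t 11.8667 tool in holder mm [  0.  -50.8] z 0.0252 xdir deg 89.76 zax [-2.e-04  0.e+00 -1.e+00] w 0.3 F [-0.1 -4.7  0. ]
shift cm, tool axes [ 0.48 -0.   -0.08]
```

Still sliding at about 5 N. I'll creep forward and watch for the force to rise.

Emit:
move_arm:
  rows:
    - [0.2,0,0,0,0,0,-0.4]
    - [0.2,0,0,0,0,0,-0.4]
    - [0.1,0,0,0,0,0,-0.4]
    - [0.1,0,0,0,0,0,-0.4]

```text
time: 12.2
tool_pos: [0.4745, 0.2865, 0.0253]
tool_rot: [-0.0, 0.665, 0.747, -0.0]
contact_force: [0.8, -4.4, -0.1]
gripper_width: 0.305
grasp_force: 2.2
```

Emit:
move_arm:
  rows:
    - [0.1,0,0,0,0,0,-0.4]
    - [0.1,0,0,0,0,0,-0.4]

```text
time: 12.37
tool_pos: [0.4742, 0.2884, 0.0252]
tool_rot: [-0.0, 0.665, 0.747, -0.0]
contact_force: [0.8, -3.5, -1.5]
gripper_width: 0.302
grasp_force: 2.1
```

Emit:
move_arm:
  rows:
    - [0.1,0,0,0,0,0,-0.4]
    - [0.1,0,0,0,0,0,-0.4]

```text
time: 12.53
tool_pos: [0.4742, 0.2893, 0.0252]
tool_rot: [0.001, 0.665, 0.747, -0.001]
contact_force: [1.1, -11.8, 1.6]
gripper_width: 0.302
grasp_force: 5.9
```

Emit:
move_arm:
  rows:
    - [0.1,0,0,0,0,0,-0.4]
    - [0,0,0,0,0,0,-0.4]
    - [0,0,0,0,0,0,-0.4]

```text
time: 12.78
tool_pos: [0.4742, 0.2894, 0.0253]
tool_rot: [0.001, 0.665, 0.747, -0.002]
contact_force: [1.3, -12.4, 2.4]
gripper_width: 0.303
grasp_force: 6.2
```

```bash
python3 plan.py 0 -.09 .026; python3 - <<'E'
from h import *;from plant import manip
f=manip.grab_frame('wrist');p=manip.state()['tool_pos']
a=.12;c,s=np.cos(a),np.sin(a);k=4000.
z=.02;A=np.array([[c/k,s/k,0],[s/k,-c/k,0],[0,0,z],[0,0,1.]])
hx0,hy0=-400/k,.14
A[0,2]=p[0]+c*hx0-s*hy0;A[1,2]=p[1]+s*hx0+c*hy0
cv2.imwrite('pics/w4.png',cv2.warpPerspective(f['img'],f['mtx']@np.c_[f['R'],f['t']]@A,(800,560),flags=cv2.INTER_CUBIC|cv2.WARP_INVERSE_MAP))
E
```

```text
t 12.7833 tool in holder mm [  0.2 -42.3] z 0.0253 xdir deg 89.8 zax [-3.0e-04 -4.8e-03 -1.0e+00] w 0.303 F [  1.3 -12.4   2.4]
shift cm, tool axes [-4.78  0.   -0.05]
```

View pics/w4.png

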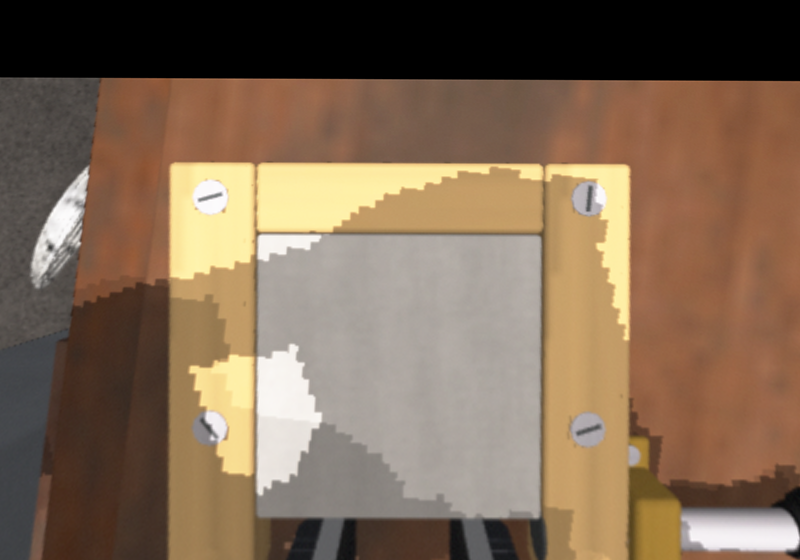

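The block is home: its front edge at row 234 meets the back stop, and it sits at columns 257–541 between the cheeks. I'll withdraw, rise, close the jaws and turn for the bolt.

Emit:
move_arm:
  rows:
    - [-0.5,0,0,0,0,0,-0.4]
    - [-1,0,0,0,0,0,-0.4]
    - [-1.5,0,0,0,0,0,-0.4]
    - [-1.5,0,0,0,0,0,-0.4]
    - [0,0,-3,0,0,0,-1]
    - [0,0,-3,0,0,0,-1]
    - [0,0,-3,0,0,0,-1]
    - [0,0,-2,0,0,-6.9,-1]
    - [0,0,0,0,0,-6.9,-1]
    - [0,0,0,0,0,-6.9,-1]
    - [0,0,0,0,0,-6.9,-1]
    - [0,0,0,0,0,-6.9,-1]
    - [0,0,0,0,0,-6.9,-1]
    - [0,0,0,0,0,-6.9,-1]
    - [0,0,0,0,0,-6.9,-1]
    - [0,0,0,0,0,-6.9,-1]
    - [0,0,0,0,0,-6.9,-1]
    - [0,0,0,0,0,-6.9,-1]
    - [0,0,0,0,0,-6.9,-1]
    - [0,0,0,0,0,-6.9,-1]

```text
time: 14.5
tool_pos: [0.4792, 0.2472, 0.1356]
tool_rot: [0.0, -0.058, 0.998, 0.001]
contact_force: [0.9, -0.3, 0.2]
gripper_width: -0.001
grasp_force: 0.0
```

```bash
sed -i 's/^H=.*/H=np.array([.4686,.335,.12])/' plan.py; python3 plan.py .15 -.0425 .025
```

```text
t 14.5 tool in holder mm [  0.  -88.5] z 0.1356 xdir deg -180.2 zax [ 6.0e-04  2.1e-03 -1.0e+00] w -0.001 F [ 0.9 -0.3  0.2]
shift cm, tool axes [-14.97   4.63  11.08]
```

Emit:
move_arm:
  rows:
    - [-3,0.92,0,0,0,0,-1]
    - [-3,0.92,0,0,0,0,-1]
    - [-3,0.92,0,0,0,0,-1]
    - [-3,0.92,0,0,0,0,-1]
    - [-3,0.92,0,0,0,0,-1]
    - [0,0,0,0,0,0,-1]
    - [0,0,2.5,0,0,0,-1]
    - [0,0,2.5,0,0,0,-1]
    - [0,0,2.5,0,0,0,-1]
    - [0,0,2,0,0,0,-1]
    - [0,0,1,0,0,0,-1]
    - [0,0,0.5,0,0,0,-1]
    - [0,0,0,0,0,0,-1]

```text
time: 15.58
tool_pos: [0.6224, 0.3088, 0.0245]
tool_rot: [-0.001, -0.055, 0.998, 0.0]
contact_force: [-0.3, 0.3, -0.2]
gripper_width: -0.003
grasp_force: 0.0
```

```bash
python3 plan.py .1275 -.0425 .025; python3 - <<'E'
from h import *;from plant import manip
cv2.imwrite('pics/w5.png',manip.grab_frame('wrist')['img'])
E
```

```text
t 15.5833 tool in holder mm [149.5 -44.4] z 0.0245 xdir deg -180.54 zax [-0.0016 -0.     -1.    ] w -0.003 F [-0.3  0.3 -0.2]
shift cm, tool axes [ 2.21  0.17 -0.05]
```

View pics/w5.png

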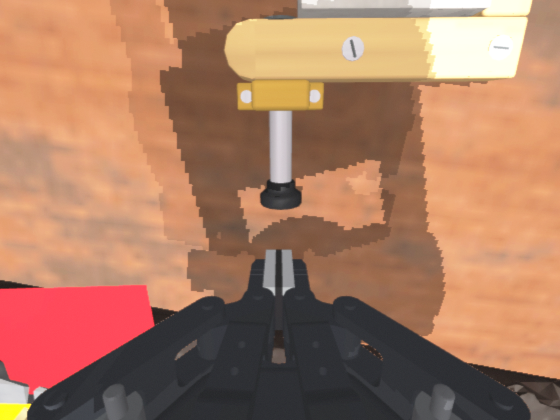

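The closed fingers (column 279) line up with the bolt head (column 281), so I'll push it in.

Emit:
move_arm:
  rows:
    - [0.5,0.1,0,0,0,0,-1]
    - [0.5,0,0,0,0,0,-1]
    - [0.5,0,0,0,0,0,-1]
    - [0.4,0,0,0,0,0,-1]
    - [0.4,0,0,0,0,0,-1]
    - [0.4,0,0,0,0,0,-1]
    - [0.4,0,0,0,0,0,-1]
    - [0.4,0,0,0,0,0,-1]
    - [0.4,0,0,0,0,0,-1]
    - [0.4,0,0,0,0,0,-1]
    - [0.4,0,0,0,0,0,-1]
    - [0.4,0,0,0,0,0,-1]
    - [0.2,0,0,0,0,0,-1]

```text
time: 16.72
tool_pos: [0.57, 0.3041, 0.0254]
tool_rot: [-0.0, -0.055, 0.998, -0.0]
contact_force: [1.7, 0.2, 0.0]
gripper_width: 0.0
grasp_force: 0.8
```

Emit:
move_arm:
  rows:
    - [0.1,0,0,0,0,0,-1]
    - [0.1,0,0,0,0,0,-1]
    - [0.1,0,0,0,0,0,-1]

```text
time: 16.97
tool_pos: [0.5674, 0.3038, 0.0253]
tool_rot: [0.0, -0.055, 0.998, 0.0]
contact_force: [1.2, 0.1, 1.0]
gripper_width: -0.002
grasp_force: 0.8
```

```bash
python3 plan.py .0935 -.0425 .025
```

```text
t 16.9667 tool in holder mm [ 94.4 -42.8] z 0.0253 xdir deg -180.54 zax [ 1.e-04  0.e+00 -1.e+00] w -0.002 F [1.2 0.1 1. ]
shift cm, tool axes [0.09 0.03 0.03]
```

Emit:
move_arm:
  rows:
    - [0.1,0,0,0,0,0,-1]
    - [0.1,0,0,0,0,0,-1]
    - [0,0,0,0,0,0,-1]

```text
time: 17.22
tool_pos: [0.5654, 0.3036, 0.0253]
tool_rot: [0.0, -0.055, 0.998, 0.0]
contact_force: [1.9, 0.0, 0.3]
gripper_width: 0.002
grasp_force: 0.8
```

Emit:
move_arm:
  rows:
    - [0.1,0,0,0,0,0,-1]
    - [0,0,0,0,0,0,-1]
    - [0,0,0,0,0,0,-1]

```text
time: 17.47
tool_pos: [0.5652, 0.3035, 0.0255]
tool_rot: [0.001, -0.055, 0.998, 0.0]
contact_force: [4.9, -0.2, -1.2]
gripper_width: 0.002
grasp_force: 2.5
```

Emit:
move_arm:
  rows:
    - [0.1,0,0,0,0,0,-1]
    - [0,0,0,0,0,0,-1]
    - [0,0,0,0,0,0,-1]
    - [-0.5,0,0,0,0,0,-1]
    - [-1.5,0,0,0,0,0,-1]
    - [-2,0,0,0,0,0,-1]
    - [-1,0,0,0,0,0,-1]
    - [0,0,-2,0,0,0,-1]
    - [0,0,-3,0,0,0,-1]
    - [0,0,-3,0,0,0,-1]
    - [0,0,-3,0,0,0,-1]
    - [0,0,-1,0,0,0,-1]
    - [0,0,0,0,0,0,-1]

```text
time: 18.55
tool_pos: [0.6148, 0.3097, 0.1495]
tool_rot: [0.003, -0.055, 0.998, 0.001]
contact_force: [0.2, -0.4, 1.1]
gripper_width: 0.002
grasp_force: 0.0
```

```bash
python3 plan.py .15 -.0425 .15; python3 - <<'E'
from h import *;from plant import manip
cv2.imwrite('pics/w6.png',manip.grab_frame('wrist')['img'])
E
```

```text
t 18.55 tool in holder mm [142.2 -42.6] z 0.1495 xdir deg -180.53 zax [ 0.0055  0.0024 -1.    ] w 0.002 F [ 0.2 -0.4  1.1]
shift cm, tool axes [-0.78  0.01 -0.05]
```

View pics/w6.png

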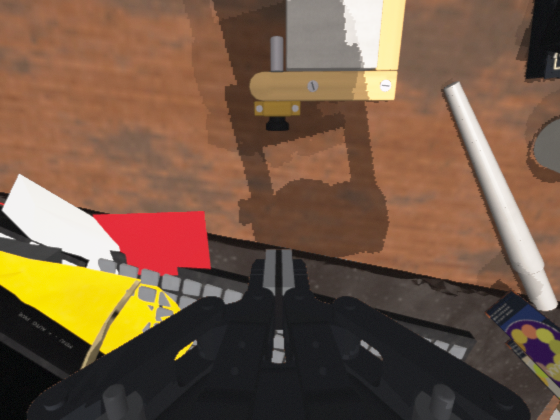

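The bolt head (277,124) sits against the bracket, and the rod (277,50) stands across behind the block, which is home. The hand is clear, so I'll hand in.

```bash
python3 -c "
from plant import manip
print(manip.job_done())"
```

```text
the job is handed in; nothing more can be done
None
```

I pushed the block home against the back stop, pushed the bolt fully in behind it, took the hand clear, and handed the job in at about 18.6 s; the hand-in gave no verdict, so the result rests on the last wrist picture and the forces.

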